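# Change the quick-change bench mount from the flat anvil to the bench pin

### The arm

A 7-joint arm with a two-finger parallel gripper is mounted at the origin on a cart in front of the work surface, level with it; the furniture and walls round the work are solid. World frame = base frame: x ahead of the robot, y to its left, z up, the work surface at z = 0. Lengths are in m, angles in rad, forces in N, time in s.
With the tool pointing down it reaches from about 0.35 to 0.9 m from the base axis. Payload 7.2 kg.
Tool frame: the origin (TCP) lies midway between the tips of the shut fingers; the grasp point (between the pads) lies 19 mm behind it; z points along the fingers, y is the line along which they close (so a half turn about z gives the same grasp; the last joint's range is limited). The gripper opens to 88 mm and grips with 3 to 60 N. Pads are 20 mm wide; open, the fingers measure 115 mm over their backs; the gripper's body (75 mm by 178 mm) begins 61 mm behind the grasp point.
Start: joints at [1.035, 0.411, -0.013, 1.596, 0.006, 1.134, -0.082], TCP at [0.282, -0.558, 0.223] pointing down, gripper open.
Joint ranges: [-2.95, 2.95], [-0.29, 1.99], [-1.47, 1.44], [0.14, 2.54], [-1.03, 4.17], [0.13, 1.85], [-2.86, 2.86]. Speed limits (rad/s): [2.39, 2.39, 3.01, 3.01, 3.14, 3.14, 3.14].

### API

Orientations are given as [roll, pitch, yaw] about the fixed x, y, z axes, in that order (R = Rz(yaw) Ry(pitch) Rx(roll)).
In Python, from workcell import env gives the robot as it stands.
- The arm moves only by the tool play_rows, never from a script. Its argument "steps" is a list of rows, each an object of numbers: "tx", "ty", "tz": the shift along the tool's x, y, z in normalised numbers (1 is 40 cm); "rx", "ry", "rz": the turn, a rotation vector about the tool's x, y, z in a scale on which 1.0 is 2 pi rad. In form: [{"tx": .., "ty": .., "tz": .., "rx": .., "ry": .., "rz": ..}, ...]. A call has 1 to 12 rows; each row is the pose to reach, as a shift and turn from the pose commanded when the call began, along the tool's axes at that moment; what a row does not reach only later rows make up. A row lasts 1/10 s, in which the tool goes at most 50 mm and 8.59 degrees, less where a joint would pass 70% of its speed; a pose out of reach is approached as far as the arm can. A shift or turn number past 1, either way, is cut back to 1. A call with a gripper value outside its range is refused whole. "fingers" is the opening, from 0 (shut) to 1 (fully open), set as the call begins (left out, the last holds). The fingers move at their own pace and stop on an object; "grip_force" is the grip in N (left out, the last holds). Time passes only in rows, so rows that repeat a pose let the fingers close. It gives the time, the measured TCP pose, the force, the opening and the grip force at its end, in the units of the state.
- env.get_obs(): the state, without advancing time (a new reading comes with each control period).
- env.read_camera(name): name is "scene" or "side" or "wrist"; returns a dict with "image" (384x512x3 uint8, blue, green, red), "vfov" (degrees; the focal length in pixels is half the picture's height over the tangent of half this angle, whatever the lens; pixels are square), "cx", "cy" (the principal point, pixels), "rvec" (rotation vector, rad) and "tvec" (3), from world to camera coordinates, as OpenCV has them. Camera axes: x right, y down, z forward; pixel columns grow to the right and rows downward; lengths in m; the calibration is good to about 2 mm. The wrist camera is an equidistant fisheye: a pixel r from the principal point sees the ray r / f radians off the axis. A picture is of the moment at which its call begins. There is no depth.
- env.finish_job(): hands the job in; it is judged then, once.
Trained networks look in the newest picture that a camera, given by its name, has taken for a name from the list of things; names that differ only in an ending like _2 or _b are one class to them, and where a whole thing is asked for, a point or a joint stands for the part that bears it (a point fixed in the world has none). Each returns a list of dicts, best first, with "score" (0 to 1); they miss things now and then, are a little off and sometimes report something else, mostly with a low value. They report only what shows in the picture. A call takes as long as a camera call. They do not tell look-alikes from the thing itself.
- env.look_for(camera, query): "uv" ([column, row] in pixels, amid what is visible of it).
- env.trace(camera, query): "pixels" (384x512 bool, what is visible of it) and "uv" ([column, row] in pixels, amid what is visible of it).
The state is a dict: "t": time; "joint_pos": joint angles; "dq": joint speeds; "joint_efforts": joint torques, N m; "tool_pos": TCP position; "ee_rot": TCP orientation; "ft_force": force on the tool from outside, world axes, zero at the start; "moment": the same for the moment, N m; "finger_gap": finger opening in m; "gripper_force": force on a finger pad.
Only numpy, scipy, OpenCV 4.12 (cv2) and the standard library are available. Lean on these libraries where they do the work, as an engineer would, in place of code of your own. Each camera call takes 0.05 s, during which the arm holds its last target. There are 200 camera calls.

### The job

The hammering is done and filing comes next: change the tool in the quick-change mount. Press the thumb pad of the spring catch so the flat steel anvil pops loose, slide it out of the mount by its mouth and stand it upright on the bench, well clear of the mount. Then slide the wooden bench pin in by its tongue until the catch clicks and holds it; push by feel, never ram or wrench anything, drop nothing, and leave the other things where they lie.

Things in the scene. Friction and masses are not known exactly. Their poses are not given: they have to be found in the camera images.
- mount: Steel tool mount, fixed. Origin: underside, x = slide-in direction. Bed x -92..68 mm, 78 wide, top z 12. Gibs x -38..20 hold a shoe 50 wide, 8 thick with 1 mm play; lips 37 apart, top z 27, mouth at x -49 flared 3 mm. Home: shoe at x 0, z 12; rubber end stop 2 mm further. Rocker catch behind: pad 27x30, centre x 104, y 0, top z 30. Spring plunger (2 N, 5 N at home) ejects a freed tool 8 mm.
- flat_anvil: Flat anvil, starts latched. Origin: underside of its shoe, below the block's centre; x = tongue. Steel block 44 (x) x 40 (y), z 18 to 42 mm, grip it across y with fingertips at z 19 or more (they must pass over the lips). Below: neck 34 wide, flange 50 wide x -28..21, z 0..8, tongue 22 wide to x 61 with an 11 mm high catch bar. 75 mm out from home it can be lifted. 0.42 kg +-20 %.
- bench_pin: Wooden bench pin with a V notch in front. Origin: shoe's underside level, below the wood block's centre; x = tongue. Wood block 44 x 44, z 18 to 42 mm, grip across y as the anvil; prongs to x -74. Same shoe and tongue as the anvil, but the wood is screwed on through slots: the shoe sits anywhere from 7 mm behind to 7 mm ahead of the wood, unmeasured. Going home takes about 10 N. About 0.3 kg.
- catch (a joint): Rocker catch of the mount, rad: 0 = at rest (nose down in front of the tool's catch bar, or mount empty), grows as the pad is pressed or a bar lifts the nose; the tool is freed above about 0.2 (pad 8 to 9 mm down, about 4 N), hard stop at 0.30 (pad 12 mm down). On the way in the bar lifts it to about 0.2; the click is its fall back to 0.
- end_stop: Rubber end stop on the mount: two pads 11 mm wide at y +-18.5, front faces 2 mm behind the end of a latched shoe (origin: on the bed at the mount's x 0, y 0). It gives 1 mm per 12 N; about 30 N on it is ramming.
- bench_hammer: Small planishing hammer, 76x234x23 mm, lying on the bench (origin: centre of its underside, handle along y). Bystander.
- needle_file_1: Needle file with a red handle, 10x183x10 mm, lying (origin: centre of its underside, long side along y). Bystander.
- grid_box_1: Clear sorting box, 70x78x28 mm (origin: centre of its underside). Bystander; it lies left or right of the mount, the bench pin on the other side.
- ring_clamp: Wooden ring clamp with a steel band, 28x133x25 mm, lying (origin: centre of its underside, long side along y). Bystander.
Not all that is in view belongs to the job. What is shaped like the flat_anvil but yellow is not meant.

How it is judged:
On the way, in this order (a step that is already met when the one before it is completed fails the run):
1. the catch is pressed and the anvil has come loose from it (value of joint catch above 0.1 rad and x of flat_anvil in the frame of mount below -0.004 m), for 0.05 s.
2. the anvil is out of the mount (horizontal distance between flat_anvil and mount above 0.11 m), for 0.2 s.
3. the bench pin is home in the mount and the catch has clicked (x of bench_pin in the frame of mount between -0.0085 and 0.01 m and y of bench_pin in the frame of mount between -0.004 and 0.004 m and z of bench_pin in the frame of mount between 0.009 and 0.0155 m and angle between the x axis of bench_pin and the x axis of mount, either way round below 0.06 rad and value of joint catch below 0.05 rad), for 0.2 s.
At the end, for the whole second after the job is handed in: Bench pin in the mount: origin -8.5 to 10 mm from the mount's along the rail, 4 mm across, in line within 0.06 rad, on the bed, catch below 0.05 rad. Anvil upright (0.1 rad) on the bench top, its origin at least 110 mm from the mount's. Both still (all of step 3 and linear speed of each of bench_pin, flat_anvil below 0.02 m/s and horizontal distance between flat_anvil and mount above 0.11 m and angle between flat_anvil's own z axis and vertical below 0.1 rad and height (world z) of flat_anvil between -0.005 and 0.005 m); the robot touches nothing.
It fails at once if the bench pin is rammed against the rubber end stop with more than 30 N (contact force between bench_pin and end_stop above 30 N).
It fails at once if a tool is jammed or wrenched in the mount with more than 65 N (contact force between any of bench_pin, flat_anvil and mount above 65 N).
It fails at once if the robot bears on the mount or its catch with more than 40 N (contact force between the arm and mount above 40 N).
It fails at once if a tool is dropped or thrown (faster than 0.6 m/s while not held) ((linear speed of flat_anvil above 0.6 m/s and contact force between the fingers and flat_anvil below 0.1 N) or (linear speed of bench_pin above 0.6 m/s and contact force between the fingers and bench_pin below 0.1 N)).
It fails at once if the hammer, needle file, sorting box or ring clamp is moved more than 25 mm (distance of any of bench_hammer, needle_file_1, grid_box_1, ring_clamp from where it was at the start of the episode above 0.025 m).
It also fails if it takes over 72 s, if anything falls off the work surface, if the arm or the gripper's body presses on something with over 40 N, if the wrist force passes 120 N, or if a joint passes its speed limit or range.

## Working session

There is one attempt and no reset: what is moved stays moved. The work goes in short steps, Python scripts to look and compute and a tool call to move; the robot and the scene stay as the last step left them, time stands still between calls to the robot, and variables do not carry over. Pictures are saved under pics/ and viewed, at most 10 in all, crops included, and the job is handed in when it is done.

Besides the shell and the picture viewer there is one more tool, called by a JSON object that holds its "method" and its "body", one argument or row to a line. play_rows: Moves the arm, as the interface text tells. Its arguments: {"type":"object","properties":{"steps":{"type":"array","items":{"type":"object","properties":{"tx":{"type":"number"},"ty":{"type":"number"},"tz":{"type":"number"},"rx":{"type":"number"},"ry":{"type":"number"},"rz":{"type":"number"}}}},"fingers":{"type":"number"},"grip_force":{"type":"number"}},"required":["steps"]}

```bash
mkdir -p pics; cat > h.py <<'E'
import numpy as np,cv2
from workcell import env
from scipy.spatial.transform import Rotation as R
def cam(n):
    c=env.read_camera(n);return c
def ray(c,uv,wrist=False):
    im=c["image"];f=im.shape[0]/2/np.tan(np.radians(c["vfov"])/2)
    d=np.array([(uv[0]-c["cx"])/f,(uv[1]-c["cy"])/f])
    if wrist:
        r=np.hypot(*d);v=np.array([*(d/max(r,1e-9)*np.sin(r)),np.cos(r)])
    else: v=np.array([*d,1.])
    M=cv2.Rodrigues(np.array(c["rvec"],float))[0];t=np.array(c["tvec"],float).ravel()
    v=M.T@v; return -M.T@t,v/np.linalg.norm(v)
def atz(c,uv,z,w=False):
    o,v=ray(c,uv,w);return o+v*(z-o[2])/v[2]
def tri(a,b):
    (o1,v1),(o2,v2)=a,b
    s=np.linalg.lstsq(np.c_[v1,-v2],o2-o1,rcond=None)[0]
    p,q=o1+v1*s[0],o2+v2*s[1];return (p+q)/2,np.linalg.norm(p-q)
def proj(c,p,w=False):
    im=c["image"];f=im.shape[0]/2/np.tan(np.radians(c["vfov"])/2)
    M=cv2.Rodrigues(np.array(c["rvec"],float))[0];q=M@np.array(p)+np.array(c["tvec"],float).ravel()
    if w:
        r=np.hypot(q[0],q[1]);th=np.arctan2(r,q[2]);d=q[:2]/max(r,1e-9)*th
    else: d=q[:2]/q[2]
    return np.array([c["cx"],c["cy"]])+f*d
E
python3 - <<'E'
from h import *
ims=[]
for n in ["scene","side"]:
    c=cam(n);cv2.imwrite(f"pics/{n}0.png",cv2.resize(c["image"],(800,600)))
    print(n,c["vfov"],ray(c,(256,192)))
    for q in ["mount","flat_anvil","bench_pin","catch","bench_hammer","needle_file_1","grid_box_1","ring_clamp"]:
        print(q,[(round(d["score"],2),np.round(d["uv"]).tolist(),np.round(atz(c,d["uv"],0.02),3).tolist()) for d in env.look_for(n,q)[:4]])
print(env.get_obs())
E
```

```text
scene 43.10278920681131 (array([-0.03571837,  0.8164746 ,  0.86255035]), array([ 0.43662993, -0.62922062, -0.64298967]))
mount [(0.64, [251.0, 207.0], [0.513, 0.049, 0.02])]
flat_anvil [(0.89, [242.0, 151.0], [0.679, -0.144, 0.02]), (0.77, [236.0, 246.0], [0.464, 0.183, 0.02]), (0.65, [249.0, 192.0], [0.554, 0.001, 0.02]), (0.22, [162.0, 227.0], [0.655, 0.232, 0.02])]
bench_pin [(0.65, [319.0, 141.0], [0.511, -0.316, 0.02])]
catch [(0.57, [225.0, 186.0], [0.622, 0.015, 0.02])]
bench_hammer [(0.76, [336.0, 178.0], [0.383, -0.182, 0.02])]
needle_file_1 [(0.62, [253.0, 290.0], [0.358, 0.269, 0.02]), (0.3, [339.0, 174.0], [0.385, -0.2, 0.02])]
grid_box_1 [(0.86, [180.0, 260.0], [0.546, 0.291, 0.02])]
ring_clamp [(0.62, [165.0, 231.0], [0.641, 0.239, 0.02])]
side 45.30048515604523 (array([-0.16872412, -0.9714135 ,  0.6627904 ]), array([ 0.50800234,  0.7346972 , -0.449615  ]))
mount [(0.92, [254.0, 204.0], [0.507, 0.018, 0.02])]
flat_anvil [(0.84, [254.0, 197.0], [0.533, 0.053, 0.02]), (0.68, [210.0, 193.0], [0.441, 0.16, 0.02]), (0.4, [336.0, 218.0], [0.645, -0.184, 0.02])]
bench_pin [(0.
[... 315 characters left out ...]
rray([ 1.03481099,  0.41109155, -0.01267548,  1.59619757,  0.00563025,
        1.13428637, -0.08216337]), 'dq': array([ 6.95377527e-04,  9.86897206e-06,  7.76280265e-04,  4.02630807e-04,
       -4.75190644e-04,  5.17564341e-04,  3.15002762e-04]), 'joint_efforts': array([-3.88009676e-04, -5.87715733e+01,  6.40737265e-01, -2.91383904e+01,
       -5.37086476e-02,  1.04032725e-02,  2.05237069e-05]), 'tool_pos': array([ 0.28179303, -0.5578817 ,  0.22265989]), 'ee_rot': array([3.14153719e+00, 3.28583612e-05, 4.67821599e-01]), 'ft_force': array([-0.19407021,  0.25685507,  0.81613884]), 'moment': array([-0.01024362,  0.0261884 , -0.01252709]), 'gripper_force': 0.0, 'finger_gap': 0.08782509678302028}
```

View pics/scene0.png

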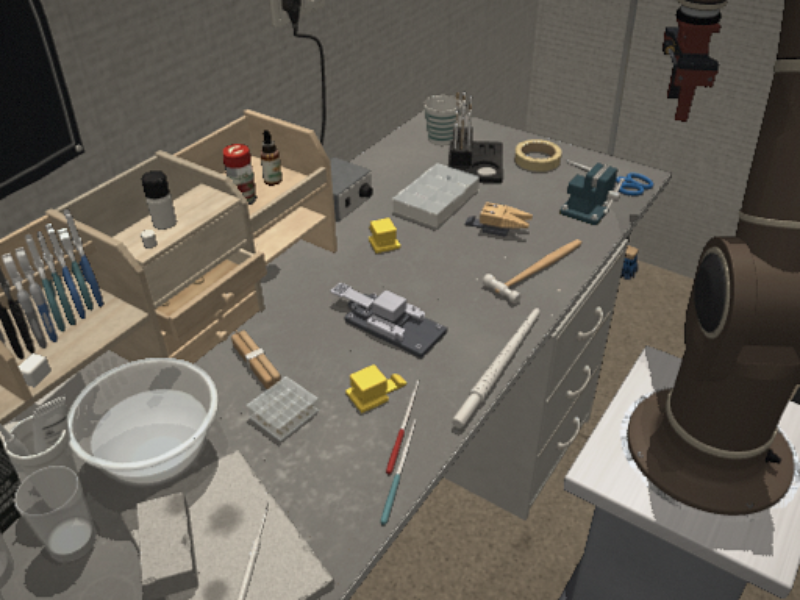

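View pics/side0.png

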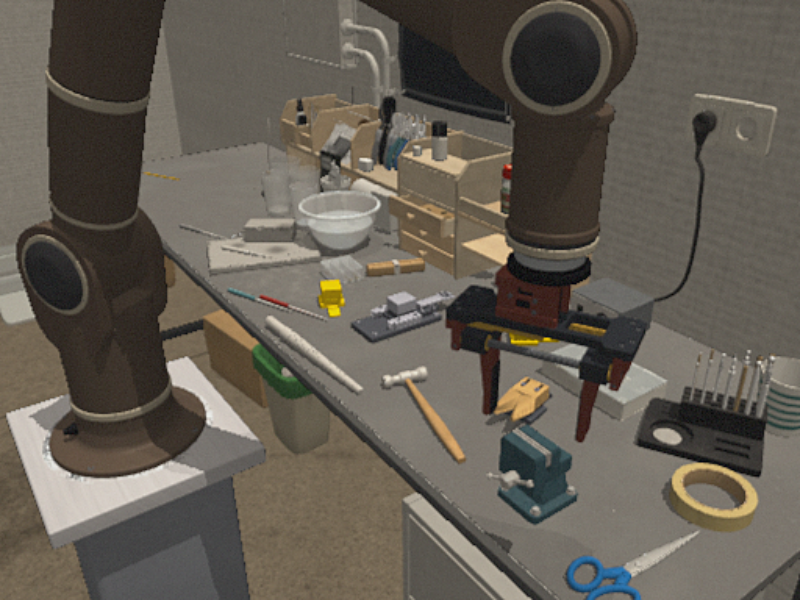

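The grey anvil sits in the mount at about (390,305) in the enlarged scene picture. The yellow look-alikes are at (383,235) and (370,388), and neither is meant. The bench pin lies at (500,218), the box at (283,408), and the hammer at (530,270). I'll move over to look down at the mount.

The rows are not in the units I measure in: shifts go in shares of 40 cm and turns go in shares of 2 pi rad. I convert before sending: -36 cm / 40 = -0.9, 35 cm / 40 = 0.875, 0.468 rad / 6.2832 = 0.0745.

{"method": "play_rows", "body": {
  "steps": [
    {"tx": 0.1, "ty": -0.1, "tz": -0.0375, "rz": 0.0159},
    {"tx": 0.2, "ty": -0.2, "tz": -0.075, "rz": 0.0318},
    {"tx": 0.3, "ty": -0.3, "tz": -0.1125, "rz": 0.0477},
    {"tx": 0.4, "ty": -0.4, "tz": -0.15, "rz": 0.0637},
    {"tx": 0.4875, "ty": -0.5, "tz": -0.2, "rz": 0.0745},
    {"tx": 0.575, "ty": -0.5875, "tz": -0.2, "rz": 0.0745},
    {"tx": 0.65, "ty": -0.675, "tz": -0.2, "rz": 0.0745},
    {"tx": 0.725, "ty": -0.75, "tz": -0.2, "rz": 0.0745},
    {"tx": 0.8, "ty": -0.825, "tz": -0.2, "rz": 0.0745},
    {"tx": 0.875, "ty": -0.9, "tz": -0.2, "rz": 0.0745},
    {"tx": 0.875, "ty": -0.9, "tz": -0.2, "rz": 0.0745},
    {"tx": 0.875, "ty": -0.9, "tz": -0.2, "rz": 0.0745}
  ]
}}

```text
$.steps[0]: bad value
```

```bash
python3 - <<'E'
from h import *
cs={n:cam(n) for n in ["scene","side","wrist"]}
c=cs["wrist"];cv2.imwrite("pics/w1.png",cv2.resize(c["image"],(800,600)))
print(c["vfov"],ray(c,(c["cx"],c["cy"]),True))
for q in ["mount","flat_anvil","bench_pin","catch","bench_hammer","grid_box_1","ring_clamp"]:
    for n in cs:
        print(q,n,[(round(d["score"],2),np.round(d["uv"],1).tolist(),np.round(atz(cs[n],d["uv"],0.03,n=="wrist"),3).tolist()) for d in env.look_for(n,q)[:4]])
o=env.get_obs();print(o["t"],o["tool_pos"],o["ee_rot"])
E
```

```text
65.70646984690485 (array([ 0.34435758, -0.52588567,  0.38363518]), array([-0.22767295, -0.11514933, -0.9669052 ]))
mount scene [(0.84, [250.7, 206.3], [0.509, 0.057, 0.03])]
mount side [(0.79, [252.6, 205.4], [0.489, -0.002, 0.03])]
mount wrist []
flat_anvil scene [(0.84, [248.9, 193.0], [0.543, 0.015, 0.03]), (0.66, [237.7, 246.0], [0.455, 0.189, 0.03]), (0.61, [242.7, 153.0], [0.663, -0.125, 0.03])]
flat_anvil side [(0.68, [212.1, 190.3], [0.444, 0.153, 0.03]), (0.54, [255.3, 199.3], [0.517, 0.024, 0.03])]
flat_anvil wrist []
bench_pin scene [(0.9, [317.6, 138.3], [0.515, -0.313, 0.03])]
bench_pin side [(0.88, [336.2, 255.7], [0.506, -0.328, 0.03]), (0.37, [254.0, 198.2], [0.518, 0.032, 0.03])]
bench_pin wrist []
catch scene [(0.52, [224.9, 186.5], [0.613, 0.029, 0.03])]
catch side []
catch wrist []
bench_hammer scene [(0.85, [331.9, 176.8], [0.391, -0.167, 0.03])]
bench_hammer side [(0.95, [274.9, 260.3], [0.376, -0.257, 0.03])]
bench_hammer wrist [(0.93, [107.4, 24.8], [0.374, -0.3, 0.03])]
grid_box_1 scene [(0.89, [183.5, 262.1], [0.529, 0.297, 0.03])]
grid_box_1 side [(0.73, [222.5, 170.8], [0.547, 0.26, 0.03]), (0.57, [251.2, 168.1], [0.637, 0.221, 0.03])]
grid_box_1 wrist []
ring_clamp scene [(0.9, [164.2, 230.0], [0.636, 0.244, 0.03])]
ring_clamp side [(0.89, [250.5, 169.5], [0.629, 0.213, 0.03])]
ring_clamp wrist []
2.1 [ 0.28179775 -0.55787042  0.22264902] [3.14156306e+00 1.94921999e-05 4.67782908e-01]
```

View pics/w1.png

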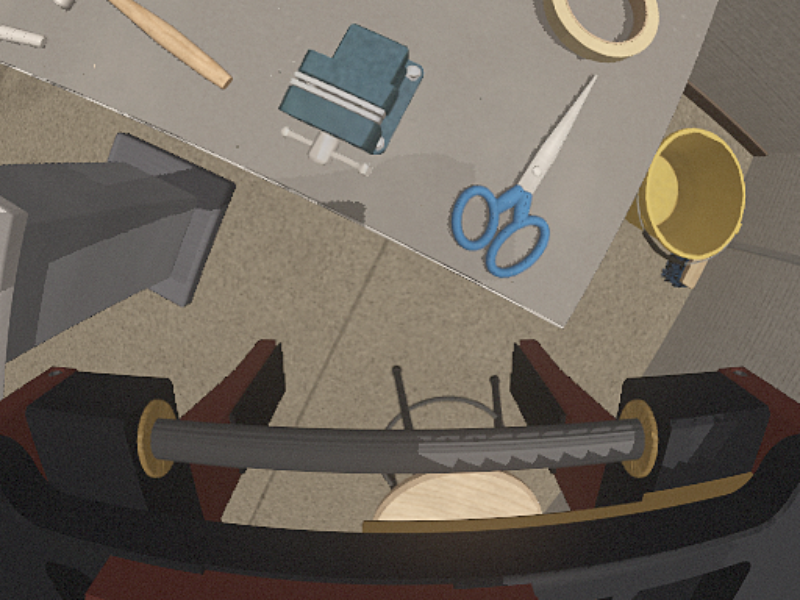

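The move was refused, probably because the rows must carry all six keys. The wrist picture shows only the bench edge, with the vice at (350,90) and the scissors at (520,200).

Converted, -36 cm / 40 = -0.9, -1.5 cm / 40 = -0.0375, 0.468 rad / 6.2832 = 0.0745.

{"method": "play_rows", "body": {
  "steps": [
    {"tx": 0.1, "ty": -0.1, "tz": -0.0375, "rx": 0, "ry": 0, "rz": 0.0159},
    {"tx": 0.2, "ty": -0.2, "tz": -0.075, "rx": 0, "ry": 0, "rz": 0.0318},
    {"tx": 0.3, "ty": -0.3, "tz": -0.1125, "rx": 0, "ry": 0, "rz": 0.0477},
    {"tx": 0.4, "ty": -0.4, "tz": -0.15, "rx": 0, "ry": 0, "rz": 0.0637},
    {"tx": 0.4875, "ty": -0.5, "tz": -0.2, "rx": 0, "ry": 0, "rz": 0.0745},
    {"tx": 0.575, "ty": -0.5875, "tz": -0.2, "rx": 0, "ry": 0, "rz": 0.0745},
    {"tx": 0.65, "ty": -0.675, "tz": -0.2, "rx": 0, "ry": 0, "rz": 0.0745},
    {"tx": 0.725, "ty": -0.75, "tz": -0.2, "rx": 0, "ry": 0, "rz": 0.0745},
    {"tx": 0.8, "ty": -0.825, "tz": -0.2, "rx": 0, "ry": 0, "rz": 0.0745},
    {"tx": 0.875, "ty": -0.9, "tz": -0.2, "rx": 0, "ry": 0, "rz": 0.0745},
    {"tx": 0.875, "ty": -0.9, "tz": -0.2, "rx": 0, "ry": 0, "rz": 0.0745}
  ]
}}

```text
t: 3.2
tool_pos: [0.433, -0.0733, 0.3032]
ee_rot: [-3.14, -0.002, 0.007]
ft_force: [0.2, -0.5, 0.2]
finger_gap: 0.0879
gripper_force: 0.0
```

```bash
cat > look.py <<'E'
import sys
from h import *
c=cam("wrist");im=c["image"].copy()
for q in sys.argv[2:]:
    for d in env.look_for("wrist",q)[:3]:
        print(q,round(d["score"],2),np.round(d["uv"],1),np.round(atz(c,d["uv"],0.03,True),4))
cv2.imwrite(f"pics/{sys.argv[1]}.png",cv2.resize(im,(800,600)))
np.save(f"pics/{sys.argv[1]}.npy",c,allow_pickle=True)
o=env.get_obs();print(o["t"],o["tool_pos"],o["ee_rot"],o["ft_force"])
E
python3 look.py w2 mount flat_anvil bench_pin catch
```

```text
mount 0.56 [191.1 103.2] [0.5218 0.0201 0.03  ]
flat_anvil 0.7 [309.7  12.3] [ 0.6631 -0.1534  0.03  ]
flat_anvil 0.66 [184.7  97.7] [0.5303 0.0298 0.03  ]
flat_anvil 0.57 [100.3 145.1] [0.4644 0.1745 0.03  ]
bench_pin 0.9 [405.  116.5] [ 0.5125 -0.3101  0.03  ]
bench_pin 0.45 [185.7  96.3] [0.5324 0.0282 0.03  ]
catch 0.72 [183.9  45.3] [0.6104 0.0317 0.03  ]
3.45 [ 0.43141826 -0.08058985  0.30252132] [ 3.14101954e+00  4.38571285e-04 -2.60296008e-03] [ 0.52937783  0.9221869  -0.27247838]
```

View pics/w2.png

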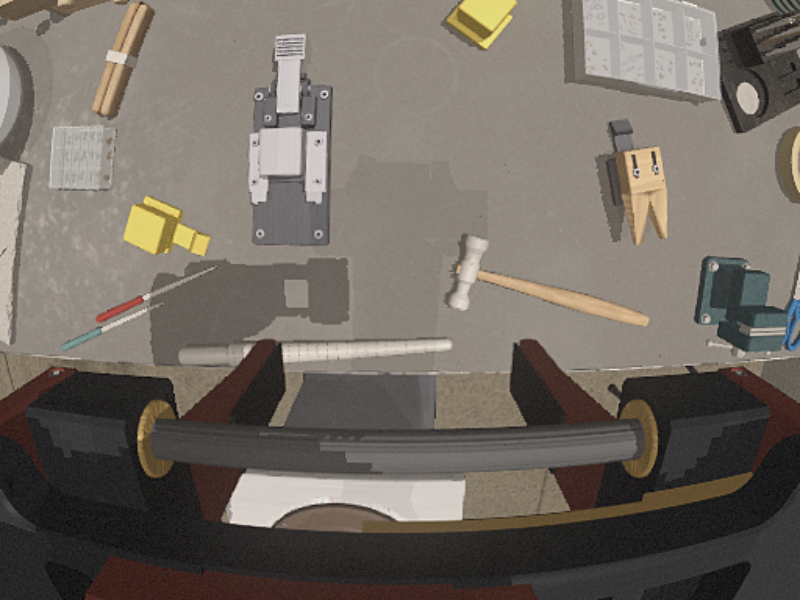

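The picture shows three anvil shapes: grey in the mount at (281,152), yellow at (483,18), and yellow at (153,225). The grey one is the flat anvil, because it is steel and latched in the mount. The bench pin is at (640,175) with its tongue away from the robot at (622,128).

```bash
python3 - <<'E'
from h import *
c=np.load("pics/w2.npy",allow_pickle=True).item()
for n,z,P in [("bed",.012,[(254,244),(328,243),(254,88),(331,86)]),("pad",.03,[(275,37),(305,36),(276,56),(304,57)]),("anviltop",.042,[(264,129),(301,129),(262,173),(300,174)]),("pintop",.042,[(616,154),(660,148),(624,196),(666,191)]),("tongue",.011,[(609,122),(630,120)]),("prongtips",.042,[(640,245),(662,238)])]:
    print(n,[np.round(atz(c,(u*.64,v*.64),z,True)[:2],4).tolist() for u,v in P])
cv2.imwrite("pics/crop.png",cv2.resize(c["image"][:160,60:260],(800,600),interpolation=cv2.INTER_CUBIC))
E
```

```text
bed [[0.4411, 0.0724], [0.4411, -0.0042], [0.5995, 0.0701], [0.5967, -0.0078]]
pad [[0.6463, 0.0449], [0.6448, 0.0154], [0.6263, 0.0432], [0.6232, 0.0158]]
anviltop [[0.553, 0.0504], [0.5511, 0.0153], [0.5118, 0.0527], [0.5094, 0.0164]]
pintop [[0.5381, -0.2833], [0.5498, -0.3349], [0.4976, -0.2941], [0.5067, -0.3444]]
tongue [[0.5737, -0.29], [0.579, -0.3153]]
prongtips [[0.4498, -0.317], [0.4583, -0.3436]]
```

View pics/crop.png

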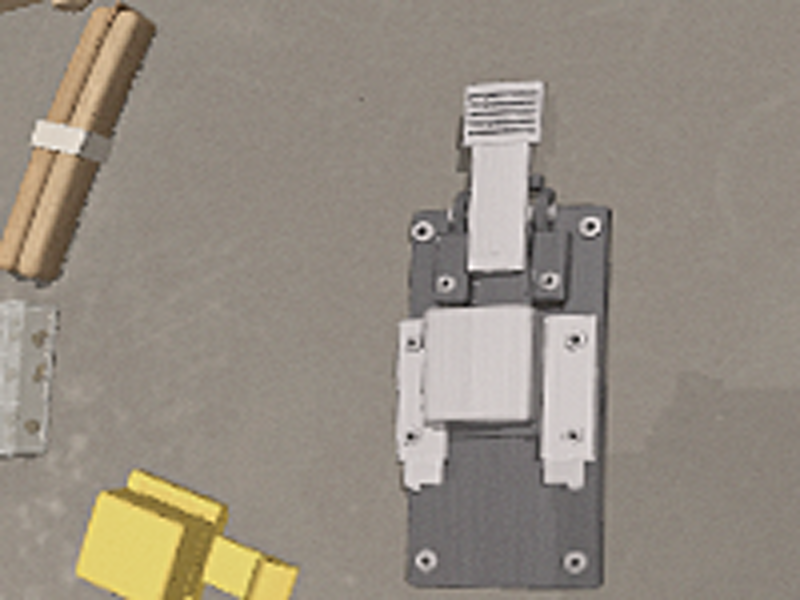

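The crop confirms it: the grey steel anvil is in the mount at (480,365), and the yellow one lies apart. I'll take a closer second view.

Converted, -11 cm / 40 = -0.275, 9 cm / 40 = 0.225, 0.025 rad / 6.2832 = 0.004.

{"method": "play_rows", "body": {
  "steps": [
    {"tx": 0.0125, "ty": -0.1, "tz": 0.075, "rx": 0, "ry": 0, "rz": 0.004},
    {"tx": 0.025, "ty": -0.2, "tz": 0.15, "rx": 0, "ry": 0, "rz": 0.004},
    {"tx": 0.025, "ty": -0.275, "tz": 0.225, "rx": 0, "ry": 0, "rz": 0.004},
    {"tx": 0.025, "ty": -0.275, "tz": 0.225, "rx": 0, "ry": 0, "rz": 0.004},
    {"tx": 0.025, "ty": -0.275, "tz": 0.225, "rx": 0, "ry": 0, "rz": 0.004}
  ]
}}

```text
t: 3.95
tool_pos: [0.4416, 0.0298, 0.2123]
ee_rot: [3.141, 0.002, -0.026]
ft_force: [-0.7, -0.1, 0.2]
finger_gap: 0.088
gripper_force: 0.0
```

```bash
python3 look.py w3 mount flat_anvil catch
```

```text
mount 0.93 [247.6 124.6] [0.5002 0.036  0.03  ]
flat_anvil 0.74 [135.2 159.1] [0.466  0.1757 0.03  ]
flat_anvil 0.66 [253.   98.8] [0.5298 0.029  0.03  ]
flat_anvil 0.57 [388.8   7. ] [ 0.6535 -0.1434  0.03  ]
catch 0.86 [249.6  30.3] [0.6115 0.0306 0.03  ]
4.15 [0.44258522 0.02958443 0.21354364] [ 3.14113854e+00 -1.66498926e-03 -2.81756985e-02] [ 0.21671825 -0.90022882 -0.74371825]
```

View pics/w3.png

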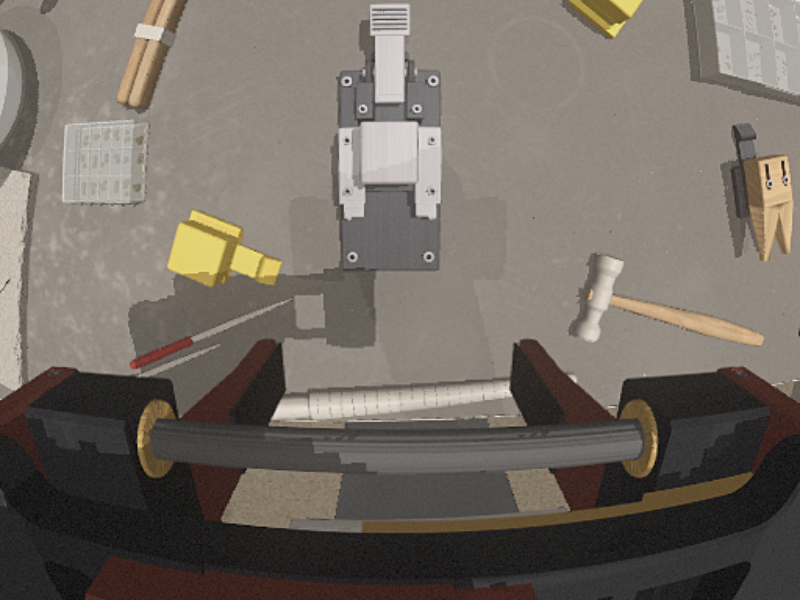

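The picture shows the mount bed corners at (340,269), (439,269), (340,71) and (440,70), the anvil top from (361,122) to (418,184), and the pad from (371,6) to (410,36). I'll fit the pose from both views and triangulate the heights.

```bash
python3 - <<'E'
from h import *
from scipy.optimize import least_squares
a=np.load("pics/w2.npy",allow_pickle=True).item();b=np.load("pics/w3.npy",allow_pickle=True).item()
A={"bed":[(254,244),(328,243),(254,88),(331,86)],"pad":[(275,37),(305,36),(276,56),(304,57)],"anv":[(264,129),(301,129),(262,173),(300,174)]}
B={"bed":[(340,269),(439,269),(340,71),(440,70)],"pad":[(371,6),(409,6),(371,36),(410,36)],"anv":[(361,122),(417,122),(363,184),(418,184)]}
s=.64
for k in A:
    for p,q in zip(A[k],B[k]):
        P,e=tri(ray(a,np.array(p)*s,True),ray(b,np.array(q)*s,True));print(k,np.round(P,4),round(e,4), np.round(atz(b,np.array(q)*s,{"bed":.012,"pad":.03,"anv":.042}[k],True)[:2],4))
M={"bed":[(-92,39,12),(-92,-39,12),(68,39,12),(68,-39,12)],"pad":[(117.5,15,30),(117.5,-15,30),(90.5,15,30),(90.5,-15,30)],"anv":[(22,20,42),(22,-20,42),(-22,20,42),(-22,-20,42)]}
def f(x,sel):
    r=[]
    c,sn=np.cos(x[2]),np.sin(x[2])
    for cm,D in sel:
        for k in D:
            for m,p in zip(M[k],D[k]):
                m=np.array(m)/1e3;w=[x[0]+c*m[0]-sn*m[1],x[1]+sn*m[0]+c*m[1],m[2]]
                r+=list(proj(cm,w,True)-np.array(p)*s)
    return r
for sel in ([(a,A)],[(b,B)],[(a,A),(b,B)]):
    q=least_squares(f,[.53,.03,0],args=(sel,),loss="soft_l1");print(q.x,np.abs(q.fun).mean())
E
```

```text
bed [ 0.4388  0.0777 -0.0047] 0.0001 [0.4421 0.0756]
bed [ 0.44   -0.0036  0.009 ] 0.0015 [ 0.4398 -0.0031]
bed [0.599  0.0696 0.0133] 0.0005 [0.5991 0.0697]
bed [ 0.5974 -0.0075  0.0101] 0.0008 [ 0.5974 -0.0072]
pad [0.6447 0.0436 0.0344] 0.0003 [0.6462 0.0438]
pad [0.6452 0.0156 0.0296] 0.0004 [0.6452 0.0156]
pad [0.6265 0.0451 0.021 ] 0.0046 [0.6213 0.0443]
pad [0.6222 0.0158 0.0286] 0.0028 [0.6203 0.0157]
anv [0.5542 0.053  0.0331] 0.0004 [0.5533 0.0524]
anv [0.5506 0.0135 0.0506] 0.0009 [0.552  0.0131]
anv [0.5103 0.052  0.045 ] 0.0029 [0.5088 0.0524]
anv [0.5085 0.014  0.0536] 0.0015 [0.5076 0.0136]
[ 0.53135608  0.03269353 -0.02288564] 0.9896946347473499
[ 0.53042288  0.03310318 -0.03041558] 0.6154812020739241
[ 0.53065183  0.0329901  -0.02805756] 0.8470315357629795
```

```bash
python3 - <<'E'
from h import *
c=cam("scene")
for u,v in [(335,250),(265,272),(260,318),(165,360),(245,110)]:
    print((u,v),np.round(atz(c,(u*.64,v*.64),0.),3),np.round(atz(c,(u*.64,v*.64),0.2),3))
E
```

```text
(335, 250) [ 0.738 -0.083  0.   ] [0.559 0.126 0.2  ]
(265, 272) [0.805 0.042 0.   ] [0.61  0.222 0.2  ]
(260, 318) [0.725 0.144 0.   ] [0.548 0.3   0.2  ]
(165, 360) [0.784 0.305 0.   ] [0.594 0.424 0.2  ]
(245, 110) [ 1.298 -0.433  0.   ] [ 0.989 -0.143  0.2  ]
```

Converted, 17 cm / 40 = 0.425, 15 cm / 40 = 0.375.

{"method": "play_rows", "body": {
  "steps": [
    {"tx": 0.1, "ty": -0.0025, "tz": 0.025, "rx": 0, "ry": 0, "rz": 0},
    {"tx": 0.2, "ty": -0.005, "tz": 0.05, "rx": 0, "ry": 0, "rz": 0},
    {"tx": 0.3, "ty": -0.01, "tz": 0.1, "rx": 0, "ry": 0, "rz": 0},
    {"tx": 0.375, "ty": -0.0125, "tz": 0.15, "rx": 0, "ry": 0, "rz": 0},
    {"tx": 0.425, "ty": -0.0125, "tz": 0.2, "rx": 0, "ry": 0, "rz": 0},
    {"tx": 0.425, "ty": -0.0125, "tz": 0.2, "rx": 0, "ry": 0, "rz": 0}
  ],
  "fingers": 0,
  "grip_force": 10
}}

```text
t: 4.8
tool_pos: [0.6125, 0.0305, 0.1297]
ee_rot: [3.141, 0.003, -0.027]
ft_force: [-0.5, -0.0, 0.1]
finger_gap: 0.0435
gripper_force: 0.0
```

Converted, 8.5 cm / 40 = 0.2125, 2.95 cm / 40 = 0.0738, 0.25 rad / 6.2832 = 0.0398.

{"method": "play_rows", "body": {
  "steps": [
    {"tx": 0.0375, "ty": 0, "tz": 0.075, "rx": 0, "ry": 0.0191, "rz": 0},
    {"tx": 0.0738, "ty": 0, "tz": 0.15, "rx": 0, "ry": 0.0398, "rz": 0},
    {"tx": 0.0738, "ty": 0, "tz": 0.2125, "rx": 0, "ry": 0.0398, "rz": 0},
    {"tx": 0.0738, "ty": 0, "tz": 0.2125, "rx": 0, "ry": 0.0398, "rz": 0},
    {"tx": 0.0738, "ty": 0, "tz": 0.2125, "rx": 0, "ry": 0.0398, "rz": 0}
  ]
}}

```text
t: 5.3
tool_pos: [0.6418, 0.0309, 0.0492]
ee_rot: [3.141, -0.251, -0.026]
ft_force: [0.8, 0.1, 0.8]
finger_gap: 0.0032
gripper_force: 0.0
```

```bash
python3 look.py w4 catch flat_anvil; python3 -c "
from h import *
o=env.get_obs();print(o['finger_gap'])"
```

```text
catch 0.58 [254.9 306.4] [0.5895 0.0323 0.03  ]
flat_anvil 0.93 [471.7 175.5] [ 0.676  -0.1426  0.03  ]
5.45 [0.64306892 0.03117575 0.04997629] [-3.14124643 -0.2530854  -0.02588624] [ 0.46299516 -0.03836905 -0.12788569]
0.000406587972807704
```

View pics/w4.png

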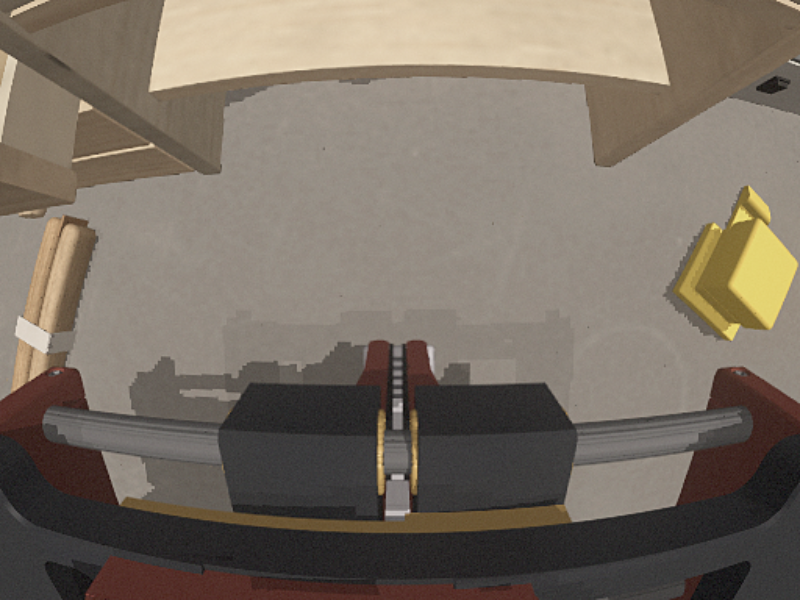

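The fingertips are at (400,360), centred over the pad. The yellow one at (750,270) stays clear. I'll press gently now.

Converted, 2.4 cm / 40 = 0.06, 1.65 cm / 40 = 0.0413.

{"method": "play_rows", "body": {
  "steps": [
    {"tx": -0.0055, "ty": 0, "tz": 0.0225, "rx": 0, "ry": 0, "rz": 0},
    {"tx": -0.0105, "ty": 0, "tz": 0.0413, "rx": 0, "ry": 0, "rz": 0},
    {"tx": -0.012, "ty": 0, "tz": 0.0475, "rx": 0, "ry": 0, "rz": 0},
    {"tx": -0.0135, "ty": 0, "tz": 0.0525, "rx": 0, "ry": 0, "rz": 0},
    {"tx": -0.0148, "ty": 0, "tz": 0.0575, "rx": 0, "ry": 0, "rz": 0},
    {"tx": -0.0155, "ty": 0, "tz": 0.06, "rx": 0, "ry": 0, "rz": 0},
    {"tx": -0.0155, "ty": 0, "tz": 0.06, "rx": 0, "ry": 0, "rz": 0}
  ]
}}

```text
t: 6.15
tool_pos: [0.6421, 0.0312, 0.0232]
ee_rot: [-3.141, -0.251, -0.025]
ft_force: [4.7, -1.4, 2.7]
finger_gap: 0.0002
gripper_force: 1.9
```

Converted, 0.1 cm / 40 = 0.0025, -0.03 cm / 40 = -0.0008.

{"method": "play_rows", "body": {
  "steps": [
    {"tx": -0.0008, "ty": 0, "tz": 0.0025, "rx": 0, "ry": 0, "rz": 0},
    {"tx": -0.0008, "ty": 0, "tz": 0.0025, "rx": 0, "ry": 0, "rz": 0},
    {"tx": -0.0008, "ty": 0, "tz": 0.0025, "rx": 0, "ry": 0, "rz": 0}
  ]
}}

```text
t: 6.45
tool_pos: [0.6418, 0.0313, 0.0221]
ee_rot: [-3.141, -0.251, -0.025]
ft_force: [4.9, -1.3, 3.3]
finger_gap: 0.0005
gripper_force: 2.1
```

```bash
python3 - <<'E'
from h import *
c=cam("scene");cv2.imwrite("pics/s5.png",c["image"])
b=cv2.resize(cv2.imread("pics/scene0.png"),(512,384))
for d in env.look_for("scene","flat_anvil"): print(round(d["score"],2),d["uv"])
t=lambda im:cv2.resize(im[160:235,195:295],(800,600)) 
cv2.imwrite("pics/cmp.png",np.hstack([cv2.resize(x[165:230,205:290],(400,306),interpolation=cv2.INTER_CUBIC) for x in (b,c["image"])]))
print(env.get_obs()["ft_force"],env.get_obs()["tool_pos"])
E
```

```text
0.87 [252.4, 196.1]
0.56 [237.2, 244.6]
[ 3.80979199 -0.8384506   3.37706653] [0.64165854 0.03132218 0.02205267]
```

View pics/cmp.png

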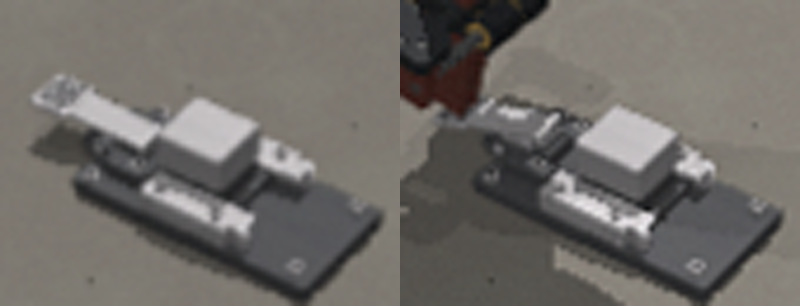

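The comparison shows the anvil block shifted out of the mount by about 8 mm, with the catch arm tilted. It is loose. I'll go up, open the fingers, and move over the anvil.

Converted, -10.5 cm / 40 = -0.2625, -2.9 cm / 40 = -0.0725, -0.25 rad / 6.2832 = -0.0398.

{"method": "play_rows", "body": {
  "steps": [
    {"tx": 0.0175, "ty": 0, "tz": -0.0725, "rx": 0, "ry": 0, "rz": 0},
    {"tx": 0.025, "ty": 0, "tz": -0.125, "rx": 0, "ry": 0, "rz": 0},
    {"tx": -0.075, "ty": 0.0013, "tz": -0.175, "rx": 0, "ry": -0.0159, "rz": 0},
    {"tx": -0.1625, "ty": 0.0025, "tz": -0.225, "rx": 0, "ry": -0.0398, "rz": 0},
    {"tx": -0.24, "ty": 0.0025, "tz": -0.2625, "rx": 0, "ry": -0.0398, "rz": 0},
    {"tx": -0.24, "ty": 0.0025, "tz": -0.2625, "rx": 0, "ry": -0.0398, "rz": 0},
    {"tx": -0.24, "ty": 0.0025, "tz": -0.2625, "rx": 0, "ry": -0.0398, "rz": 0}
  ],
  "fingers": 1
}}

```text
t: 7.25
tool_pos: [0.5209, 0.0332, 0.0993]
ee_rot: [3.141, 0.002, -0.025]
ft_force: [0.5, 0.2, 0.4]
finger_gap: 0.0531
gripper_force: 0.0
```

Converted, 6.5 cm / 40 = 0.1625, 6 cm / 40 = 0.15.

{"method": "play_rows", "body": {
  "steps": [
    {"tx": 0, "ty": 0, "tz": 0, "rx": 0, "ry": 0, "rz": 0},
    {"tx": 0, "ty": 0, "tz": 0, "rx": 0, "ry": 0, "rz": 0},
    {"tx": 0.0025, "ty": 0, "tz": 0.05, "rx": 0, "ry": 0, "rz": 0},
    {"tx": 0.0025, "ty": 0, "tz": 0.1125, "rx": 0, "ry": 0, "rz": 0},
    {"tx": 0.0025, "ty": 0, "tz": 0.15, "rx": 0, "ry": 0, "rz": 0},
    {"tx": 0.0025, "ty": 0, "tz": 0.1625, "rx": 0, "ry": 0, "rz": 0},
    {"tx": 0.0025, "ty": 0, "tz": 0.1625, "rx": 0, "ry": 0, "rz": 0}
  ]
}}

```text
t: 7.95
tool_pos: [0.523, 0.0334, 0.034]
ee_rot: [3.142, 0.002, -0.025]
ft_force: [-0.7, -0.3, 0.9]
finger_gap: 0.0876
gripper_force: 0.0
```

{"method": "play_rows", "body": {
  "steps": [
    {"tx": 0, "ty": 0, "tz": 0, "rx": 0, "ry": 0, "rz": 0},
    {"tx": 0, "ty": 0, "tz": 0, "rx": 0, "ry": 0, "rz": 0},
    {"tx": 0, "ty": 0, "tz": 0, "rx": 0, "ry": 0, "rz": 0},
    {"tx": 0, "ty": 0, "tz": 0, "rx": 0, "ry": 0, "rz": 0},
    {"tx": 0, "ty": 0, "tz": 0, "rx": 0, "ry": 0, "rz": 0},
    {"tx": 0, "ty": 0, "tz": 0, "rx": 0, "ry": 0, "rz": 0}
  ],
  "fingers": 0,
  "grip_force": 12
}}

```text
t: 8.55
tool_pos: [0.5235, 0.0332, 0.035]
ee_rot: [3.142, -0.0, -0.025]
ft_force: [-0.0, 0.5, 0.9]
finger_gap: 0.0433
gripper_force: 0.0
```

{"method": "play_rows", "body": {
  "steps": [
    {"tx": 0, "ty": 0, "tz": 0, "rx": 0, "ry": 0, "rz": 0},
    {"tx": 0, "ty": 0, "tz": 0, "rx": 0, "ry": 0, "rz": 0},
    {"tx": 0, "ty": 0, "tz": 0, "rx": 0, "ry": 0, "rz": 0}
  ]
}}

```text
t: 8.85
tool_pos: [0.5234, 0.0332, 0.0349]
ee_rot: [3.142, -0.0, -0.025]
ft_force: [-0.9, 0.1, 3.1]
finger_gap: 0.0395
gripper_force: 12.0
```

Converted, -2.8 cm / 40 = -0.07, -2.3 cm / 40 = -0.0575.

{"method": "play_rows", "body": {
  "steps": [
    {"tx": -0.0075, "ty": 0, "tz": 0, "rx": 0, "ry": 0, "rz": 0},
    {"tx": -0.02, "ty": 0, "tz": 0, "rx": 0, "ry": 0, "rz": 0},
    {"tx": -0.0325, "ty": 0, "tz": 0, "rx": 0, "ry": 0, "rz": 0},
    {"tx": -0.045, "ty": 0, "tz": 0, "rx": 0, "ry": 0, "rz": 0},
    {"tx": -0.0575, "ty": 0, "tz": 0, "rx": 0, "ry": 0, "rz": 0},
    {"tx": -0.07, "ty": 0, "tz": 0, "rx": 0, "ry": 0, "rz": 0}
  ],
  "grip_force": 25
}}

```text
t: 9.45
tool_pos: [0.495, 0.0339, 0.0349]
ee_rot: [3.142, -0.0, -0.025]
ft_force: [1.3, -0.8, 2.1]
finger_gap: 0.0403
gripper_force: 25.0
```

Converted, -4.7 cm / 40 = -0.1175, -1.3 cm / 40 = -0.0325.

{"method": "play_rows", "body": {
  "steps": [
    {"tx": -0.015, "ty": 0, "tz": 0, "rx": 0, "ry": 0, "rz": 0},
    {"tx": -0.0325, "ty": 0, "tz": 0, "rx": 0, "ry": 0, "rz": 0},
    {"tx": -0.05, "ty": 0, "tz": 0, "rx": 0, "ry": 0, "rz": 0},
    {"tx": -0.0675, "ty": 0, "tz": 0, "rx": 0, "ry": 0, "rz": 0},
    {"tx": -0.085, "ty": 0, "tz": 0, "rx": 0, "ry": 0, "rz": 0},
    {"tx": -0.1025, "ty": 0, "tz": 0, "rx": 0, "ry": 0, "rz": 0},
    {"tx": -0.1175, "ty": 0, "tz": 0, "rx": 0, "ry": 0, "rz": 0},
    {"tx": -0.1175, "ty": 0, "tz": 0, "rx": 0, "ry": 0, "rz": 0}
  ]
}}

```text
t: 10.25
tool_pos: [0.4471, 0.0351, 0.0349]
ee_rot: [3.141, 0.001, -0.025]
ft_force: [-2.7, 0.2, 7.2]
finger_gap: 0.0402
gripper_force: 25.0
```

Converted, 14.3 cm / 40 = 0.3575, 11 cm / 40 = 0.275.

{"method": "play_rows", "body": {
  "steps": [
    {"tx": 0, "ty": 0, "tz": -0.025, "rx": 0, "ry": 0, "rz": 0},
    {"tx": 0, "ty": 0, "tz": -0.075, "rx": 0, "ry": 0, "rz": 0},
    {"tx": 0, "ty": 0.025, "tz": -0.15, "rx": 0, "ry": 0, "rz": 0},
    {"tx": 0.025, "ty": 0.1, "tz": -0.175, "rx": 0, "ry": 0, "rz": 0},
    {"tx": 0.1, "ty": 0.1875, "tz": -0.175, "rx": 0, "ry": 0, "rz": 0},
    {"tx": 0.175, "ty": 0.275, "tz": -0.175, "rx": 0, "ry": 0, "rz": 0},
    {"tx": 0.2375, "ty": 0.3575, "tz": -0.15, "rx": 0, "ry": 0, "rz": 0},
    {"tx": 0.24, "ty": 0.3575, "tz": -0.0875, "rx": 0, "ry": 0, "rz": 0},
    {"tx": 0.24, "ty": 0.3575, "tz": -0.025, "rx": 0, "ry": 0, "rz": 0},
    {"tx": 0.24, "ty": 0.3575, "tz": 0.005, "rx": 0, "ry": 0, "rz": 0},
    {"tx": 0.24, "ty": 0.3575, "tz": 0.015, "rx": 0, "ry": 0, "rz": 0},
    {"tx": 0.24, "ty": 0.3575, "tz": 0.015, "rx": 0, "ry": 0, "rz": 0}
  ]
}}

```text
t: 11.45
tool_pos: [0.5404, -0.1098, 0.0287]
ee_rot: [-3.141, 0.001, -0.025]
ft_force: [0.6, 0.4, -3.4]
finger_gap: 0.0399
gripper_force: 25.0
```

```bash
python3 - <<'E'
from h import *
c=cam("side");d=cam("scene");print([(round(k["score"],2),k["uv"]) for k in env.look_for("side","flat_anvil")])
cv2.imwrite("pics/cmp2.png",np.hstack([cv2.resize(x,(400,300),interpolation=cv2.INTER_AREA) for x in (c["image"][100:292,160:416],d["image"][80:272,130:386])]))
o=env.get_obs();print(o["t"],o["ft_force"],o["tool_pos"],o["ee_rot"],o["finger_gap"])
E
```

```text
[(0.6, [285.1, 222.7]), (0.59, [336.8, 213.9]), (0.5, [209.3, 191.8])]
11.6 [ 1.52278461 -0.6867265  -3.78494715] [ 0.54149334 -0.11015998  0.02997174] [ 3.14127602e+00 -1.68680794e-03 -2.48714050e-02] 0.03975217920645998
```

View pics/cmp2.png

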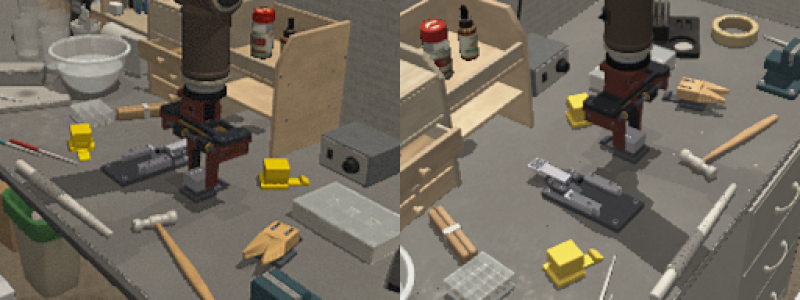

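The anvil is held upright just above the bench, at about (200,185) in the left half, well clear of the mount. I'll lower it by feel.

Converted, 0.6 cm / 40 = 0.015, 0.5 cm / 40 = 0.0125.

{"method": "play_rows", "body": {
  "steps": [
    {"tx": 0, "ty": 0, "tz": 0.005, "rx": 0, "ry": 0, "rz": 0},
    {"tx": 0, "ty": 0, "tz": 0.0088, "rx": 0, "ry": 0, "rz": 0},
    {"tx": 0, "ty": 0, "tz": 0.0125, "rx": 0, "ry": 0, "rz": 0},
    {"tx": 0, "ty": 0, "tz": 0.015, "rx": 0, "ry": 0, "rz": 0},
    {"tx": 0, "ty": 0, "tz": 0.015, "rx": 0, "ry": 0, "rz": 0}
  ]
}}

```text
t: 12.1
tool_pos: [0.5408, -0.1103, 0.0229]
ee_rot: [3.141, -0.0, -0.025]
ft_force: [-0.8, 0.7, -1.4]
finger_gap: 0.0397
gripper_force: 25.0
```

Converted, 0.1 cm / 40 = 0.0025.

{"method": "play_rows", "body": {
  "steps": [
    {"tx": 0, "ty": 0, "tz": 0.0025, "rx": 0, "ry": 0, "rz": 0},
    {"tx": 0, "ty": 0, "tz": 0.0025, "rx": 0, "ry": 0, "rz": 0}
  ]
}}

```text
t: 12.3
tool_pos: [0.5408, -0.1103, 0.0229]
ee_rot: [3.141, -0.0, -0.025]
ft_force: [-5.1, 0.2, 9.4]
finger_gap: 0.0401
gripper_force: 25.0
```

Converted, -18 cm / 40 = -0.45, -16 cm / 40 = -0.4, -0.2 rad / 6.2832 = -0.0318.

{"method": "play_rows", "body": {
  "steps": [
    {"tx": 0, "ty": 0, "tz": 0, "rx": 0, "ry": 0, "rz": 0},
    {"tx": 0, "ty": 0, "tz": 0, "rx": 0, "ry": 0, "rz": 0},
    {"tx": 0, "ty": 0, "tz": 0, "rx": 0, "ry": 0, "rz": 0},
    {"tx": 0, "ty": 0, "tz": 0, "rx": 0, "ry": 0, "rz": 0},
    {"tx": 0, "ty": 0, "tz": -0.025, "rx": 0, "ry": 0, "rz": 0},
    {"tx": 0, "ty": 0, "tz": -0.075, "rx": 0, "ry": 0, "rz": 0},
    {"tx": 0, "ty": 0, "tz": -0.15, "rx": 0, "ry": 0, "rz": 0},
    {"tx": 0, "ty": 0, "tz": -0.25, "rx": 0, "ry": 0, "rz": 0},
    {"tx": -0.075, "ty": 0.1, "tz": -0.35, "rx": 0, "ry": 0, "rz": 0},
    {"tx": -0.1375, "ty": 0.2, "tz": -0.4, "rx": 0, "ry": 0, "rz": 0},
    {"tx": -0.1875, "ty": 0.3, "tz": -0.45, "rx": 0, "ry": 0, "rz": -0.0159},
    {"tx": -0.2375, "ty": 0.4, "tz": -0.45, "rx": 0, "ry": 0, "rz": -0.0318}
  ],
  "fingers": 1
}}

```text
t: 13.5
tool_pos: [0.4457, -0.2623, 0.2045]
ee_rot: [3.138, -0.004, 0.18]
ft_force: [0.6, -0.7, -0.4]
finger_gap: 0.0877
gripper_force: 0.0
```

Converted, 6 cm / 40 = 0.15, 4 cm / 40 = 0.1, -0.04 rad / 6.2832 = -0.0064.

{"method": "play_rows", "body": {
  "steps": [
    {"tx": 0, "ty": 0.1, "tz": 0, "rx": 0, "ry": 0, "rz": -0.0064},
    {"tx": 0, "ty": 0.15, "tz": 0, "rx": 0, "ry": 0, "rz": -0.0064},
    {"tx": 0, "ty": 0.15, "tz": 0, "rx": 0, "ry": 0, "rz": -0.0064},
    {"tx": 0, "ty": 0.15, "tz": 0, "rx": 0, "ry": 0, "rz": -0.0064}
  ]
}}

```text
t: 13.9
tool_pos: [0.4557, -0.3197, 0.2013]
ee_rot: [-3.141, -0.0, 0.214]
ft_force: [-0.3, 1.0, -0.2]
finger_gap: 0.0877
gripper_force: 0.0
```

```bash
python3 look.py w6 bench_pin flat_anvil; python3 -c "
import cv2;i=cv2.imread('pics/w6.png');cv2.imwrite('pics/w6c.png',cv2.resize(i[:300,200:600],(800,600),interpolation=cv2.INTER_CUBIC))"
```

```text
bench_pin 0.85 [262.3 124. ] [ 0.5159 -0.3155  0.03  ]
flat_anvil 0.77 [110.4  78.1] [ 0.5386 -0.1263  0.03  ]
flat_anvil 0.44 [163.2   2.2] [ 0.6381 -0.1718  0.03  ]
14.05 [ 0.45603166 -0.31869136  0.20126805] [-3.14116156e+00 -1.14480678e-04  2.16914684e-01] [-0.02233186  0.20940649  0.21919755]
```

View pics/w6c.png

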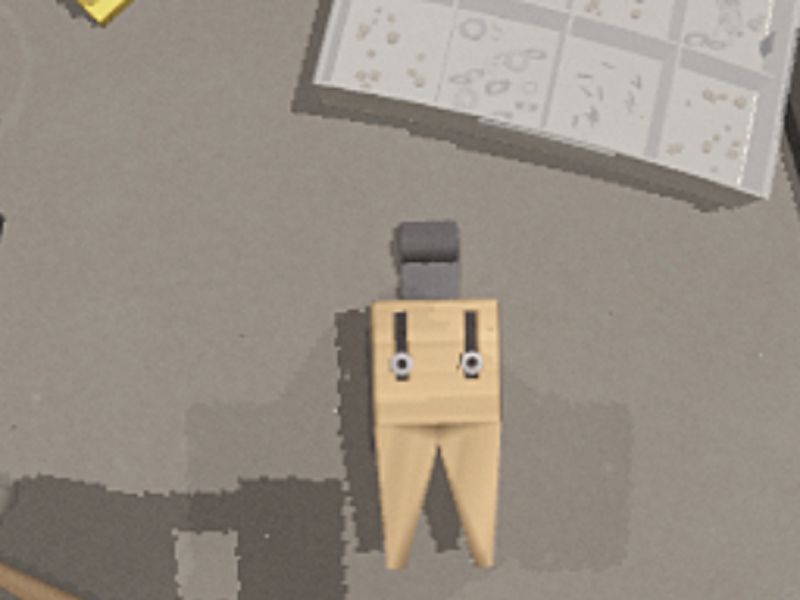

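All 10 views are used. The crop shows the pin's block from (373,301) to (499,422), the tongue end at y=222, and both slot screws at the prong ends of their slots, so the shoe sits behind the wood.

```bash
python3 - <<'E'
from h import *
a=np.load("pics/w2.npy",allow_pickle=True).item();c=np.load("pics/w6.npy",allow_pickle=True).item()
k=lambda p:((200+p[0]/2)*.64,p[1]/2*.64)
blk=[(373,301),(497,299),(374,424),(499,422)];old=[(616,154),(660,148),(624,196),(666,191)]
P=[atz(c,k(p),.042,True) for p in blk]
print(np.round(P,4))
for p,q in zip(blk,old): print("tri",np.round(tri(ray(a,np.array(q)*.64,True),ray(c,k(p),True))[0],4))
P=np.array(P);ctr=P.mean(0)
d=P[0]+P[1]-P[2]-P[3];y1=np.arctan2(d[1],d[0]);e=P[0]+P[2]-P[1]-P[3];y2=np.arctan2(-e[0],e[1])
tips=np.mean([atz(c,k(p),.036,True) for p in [(396,568),(484,567)]],0)
for zt in (.008,.011):
  t=np.mean([atz(c,k(p),zt,True) for p in [(398,222),(457,222)]],0)
  v=t-tips;yaw=np.arctan2(v[1],v[0]);ax=np.array([np.cos(.21),np.sin(.21)])
  print(zt,"tongue",t,"yaw",yaw,"dist to centre",(t-ctr)[:2]@ax)
print("ctr",ctr,y1,y2,"len",np.linalg.norm(d)/2,"w",np.linalg.norm(e)/2,"tips dist",(tips-ctr)[:2]@np.array([np.cos(.21),np.sin(.21)]))
E
```

```text
[[ 0.542  -0.2932  0.042 ]
 [ 0.552  -0.3343  0.042 ]
 [ 0.5006 -0.3024  0.042 ]
 [ 0.5106 -0.3443  0.042 ]]
tri [ 0.5414 -0.2927  0.0232]
tri [ 0.5508 -0.3342  0.0431]
tri [ 0.4984 -0.3025  0.0258]
tri [ 0.5087 -0.3447  0.0412]
0.008 tongue [ 0.57812414 -0.30557489  0.008     ] yaw 0.2446441399602761 dist to centre 0.053391020369241135
0.011 tongue [ 0.57766652 -0.30556539  0.011     ] yaw 0.24559111405977452 dist to centre 0.052945434350534636
ctr [ 0.52630359 -0.31856981  0.042     ] 0.228916402173207 0.2367456122676629 len 0.04254400924315499 w 0.04266586005468114 tips dist -0.07375563051347775
```

Converted, 17.8 cm / 40 = 0.445, 16.5 cm / 40 = 0.4125, -0.02 rad / 6.2832 = -0.0032.

{"method": "play_rows", "body": {
  "steps": [
    {"tx": 0.0875, "ty": 0.0188, "tz": 0.075, "rx": 0, "ry": 0, "rz": -0.0032},
    {"tx": 0.1725, "ty": 0.0375, "tz": 0.15, "rx": 0, "ry": 0, "rz": -0.0032},
    {"tx": 0.1725, "ty": 0.0375, "tz": 0.25, "rx": 0, "ry": 0, "rz": -0.0032},
    {"tx": 0.1725, "ty": 0.0375, "tz": 0.35, "rx": 0, "ry": 0, "rz": -0.0032},
    {"tx": 0.1725, "ty": 0.0375, "tz": 0.4125, "rx": 0, "ry": 0, "rz": -0.0032},
    {"tx": 0.1725, "ty": 0.0375, "tz": 0.445, "rx": 0, "ry": 0, "rz": -0.0032},
    {"tx": 0.1725, "ty": 0.0375, "tz": 0.445, "rx": 0, "ry": 0, "rz": -0.0032},
    {"tx": 0.1725, "ty": 0.0375, "tz": 0.445, "rx": 0, "ry": 0, "rz": -0.0032}
  ]
}}

```text
t: 14.85
tool_pos: [0.5273, -0.3201, 0.0243]
ee_rot: [3.141, -0.001, 0.235]
ft_force: [0.3, -0.9, -0.3]
finger_gap: 0.0875
gripper_force: 0.0
```

{"method": "play_rows", "body": {
  "steps": [
    {"tx": 0, "ty": 0, "tz": 0, "rx": 0, "ry": 0, "rz": 0},
    {"tx": 0, "ty": 0, "tz": 0, "rx": 0, "ry": 0, "rz": 0},
    {"tx": 0, "ty": 0, "tz": 0, "rx": 0, "ry": 0, "rz": 0},
    {"tx": 0, "ty": 0, "tz": 0, "rx": 0, "ry": 0, "rz": 0},
    {"tx": 0, "ty": 0, "tz": 0, "rx": 0, "ry": 0, "rz": 0},
    {"tx": 0, "ty": 0, "tz": 0, "rx": 0, "ry": 0, "rz": 0},
    {"tx": 0, "ty": 0, "tz": 0, "rx": 0, "ry": 0, "rz": 0},
    {"tx": 0, "ty": 0, "tz": 0, "rx": 0, "ry": 0, "rz": 0},
    {"tx": 0, "ty": 0, "tz": 0, "rx": 0, "ry": 0, "rz": 0}
  ],
  "fingers": 0,
  "grip_force": 10
}}

```text
t: 15.75
tool_pos: [0.5263, -0.3202, 0.0231]
ee_rot: [-3.142, 0.0, 0.235]
ft_force: [-0.4, 1.0, 1.0]
finger_gap: 0.0439
gripper_force: 10.0
```

{"method": "play_rows", "body": {
  "steps": [
    {"tx": 0, "ty": 0, "tz": 0, "rx": 0, "ry": 0, "rz": 0},
    {"tx": 0, "ty": 0, "tz": 0, "rx": 0, "ry": 0, "rz": 0}
  ],
  "grip_force": 40
}}

```text
t: 15.95
tool_pos: [0.5264, -0.3202, 0.0231]
ee_rot: [3.142, -0.0, 0.235]
ft_force: [-1.9, 0.5, 2.6]
finger_gap: 0.0443
gripper_force: 40.0
```

Converted, -33 cm / 40 = -0.825, -30 cm / 40 = -0.75, 0.261 rad / 6.2832 = 0.0415.

{"method": "play_rows", "body": {
  "steps": [
    {"tx": 0, "ty": 0, "tz": -0.025, "rx": 0, "ry": 0, "rz": 0},
    {"tx": 0, "ty": 0, "tz": -0.1, "rx": 0, "ry": 0, "rz": 0},
    {"tx": 0, "ty": 0, "tz": -0.2, "rx": 0, "ry": 0, "rz": 0},
    {"tx": 0, "ty": -0.05, "tz": -0.25, "rx": 0, "ry": 0, "rz": 0},
    {"tx": 0.005, "ty": -0.15, "tz": -0.25, "rx": 0, "ry": 0, "rz": 0},
    {"tx": 0.01, "ty": -0.25, "tz": -0.25, "rx": 0, "ry": 0, "rz": 0.008},
    {"tx": 0.015, "ty": -0.35, "tz": -0.25, "rx": 0, "ry": 0, "rz": 0.0159},
    {"tx": 0.0175, "ty": -0.45, "tz": -0.25, "rx": 0, "ry": 0, "rz": 0.0239},
    {"tx": 0.02, "ty": -0.55, "tz": -0.25, "rx": 0, "ry": 0, "rz": 0.0318},
    {"tx": 0.0225, "ty": -0.65, "tz": -0.25, "rx": 0, "ry": 0, "rz": 0.0415},
    {"tx": 0.025, "ty": -0.75, "tz": -0.25, "rx": 0, "ry": 0, "rz": 0.0415},
    {"tx": 0.0275, "ty": -0.825, "tz": -0.25, "rx": 0, "ry": 0, "rz": 0.0415}
  ]
}}

```text
t: 17.15
tool_pos: [0.4594, 0.0056, 0.1235]
ee_rot: [-3.142, -0.0, -0.025]
ft_force: [0.5, -0.8, -3.0]
finger_gap: 0.0437
gripper_force: 40.0
```

{"method": "play_rows", "body": {
  "steps": [
    {"tx": 0, "ty": -0.0375, "tz": 0, "rx": 0, "ry": 0, "rz": 0},
    {"tx": 0, "ty": -0.075, "tz": 0, "rx": 0, "ry": 0, "rz": 0},
    {"tx": 0, "ty": -0.075, "tz": 0, "rx": 0, "ry": 0, "rz": 0},
    {"tx": 0, "ty": -0.075, "tz": 0, "rx": 0, "ry": 0, "rz": 0}
  ]
}}

```text
t: 17.55
tool_pos: [0.461, 0.0328, 0.1231]
ee_rot: [3.141, 0.0, -0.026]
ft_force: [-0.1, -0.8, -3.0]
finger_gap: 0.0436
gripper_force: 40.0
```

Converted, 8.7 cm / 40 = 0.2175, -0.73 cm / 40 = -0.0183.

{"method": "play_rows", "body": {
  "steps": [
    {"tx": -0.0183, "ty": -0.0048, "tz": 0.05, "rx": 0, "ry": 0, "rz": 0},
    {"tx": -0.0183, "ty": -0.0048, "tz": 0.125, "rx": 0, "ry": 0, "rz": 0},
    {"tx": -0.0183, "ty": -0.0048, "tz": 0.1875, "rx": 0, "ry": 0, "rz": 0},
    {"tx": -0.0183, "ty": -0.0048, "tz": 0.2075, "rx": 0, "ry": 0, "rz": 0},
    {"tx": -0.0183, "ty": -0.0048, "tz": 0.215, "rx": 0, "ry": 0, "rz": 0},
    {"tx": -0.0183, "ty": -0.0048, "tz": 0.2175, "rx": 0, "ry": 0, "rz": 0},
    {"tx": -0.0183, "ty": -0.0048, "tz": 0.2175, "rx": 0, "ry": 0, "rz": 0}
  ]
}}

```text
t: 18.25
tool_pos: [0.4546, 0.0352, 0.0369]
ee_rot: [-3.142, -0.002, -0.027]
ft_force: [-0.6, 0.0, -2.2]
finger_gap: 0.044
gripper_force: 40.0
```

Converted, 0.08 cm / 40 = 0.002, 0.05 cm / 40 = 0.0013.

{"method": "play_rows", "body": {
  "steps": [
    {"tx": 0, "ty": 0, "tz": 0.0013, "rx": 0, "ry": 0, "rz": 0},
    {"tx": 0, "ty": 0, "tz": 0.002, "rx": 0, "ry": 0, "rz": 0},
    {"tx": 0, "ty": 0, "tz": 0.002, "rx": 0, "ry": 0, "rz": 0}
  ]
}}

```text
t: 18.55
tool_pos: [0.454, 0.0353, 0.0356]
ee_rot: [3.142, -0.001, -0.026]
ft_force: [-0.9, 0.4, -3.0]
finger_gap: 0.0433
gripper_force: 40.0
```

Converted, 2 cm / 40 = 0.05, 1.6 cm / 40 = 0.04.

{"method": "play_rows", "body": {
  "steps": [
    {"tx": 0.01, "ty": 0.0005, "tz": 0, "rx": 0, "ry": 0, "rz": 0},
    {"tx": 0.02, "ty": 0.0005, "tz": 0, "rx": 0, "ry": 0, "rz": 0},
    {"tx": 0.03, "ty": 0.0005, "tz": 0, "rx": 0, "ry": 0, "rz": 0},
    {"tx": 0.04, "ty": 0.0005, "tz": 0, "rx": 0, "ry": 0, "rz": 0},
    {"tx": 0.05, "ty": 0.0005, "tz": 0, "rx": 0, "ry": 0, "rz": 0}
  ]
}}

```text
t: 19.05
tool_pos: [0.4742, 0.0346, 0.0352]
ee_rot: [-3.142, -0.0, -0.026]
ft_force: [-0.1, -0.6, -2.2]
finger_gap: 0.0436
gripper_force: 40.0
```

Converted, 1.5 cm / 40 = 0.0375, 1.2 cm / 40 = 0.03.

{"method": "play_rows", "body": {
  "steps": [
    {"tx": 0.0075, "ty": 0, "tz": 0, "rx": 0, "ry": 0, "rz": 0},
    {"tx": 0.015, "ty": 0, "tz": 0, "rx": 0, "ry": 0, "rz": 0},
    {"tx": 0.0225, "ty": 0, "tz": 0, "rx": 0, "ry": 0, "rz": 0},
    {"tx": 0.03, "ty": 0, "tz": 0, "rx": 0, "ry": 0, "rz": 0},
    {"tx": 0.0375, "ty": 0, "tz": 0, "rx": 0, "ry": 0, "rz": 0}
  ]
}}

```text
t: 19.55
tool_pos: [0.489, 0.0342, 0.0352]
ee_rot: [3.142, 0.0, -0.026]
ft_force: [0.2, 0.7, -2.2]
finger_gap: 0.0438
gripper_force: 40.0
```

Converted, 2 cm / 40 = 0.05, 1.6 cm / 40 = 0.04.

{"method": "play_rows", "body": {
  "steps": [
    {"tx": 0.01, "ty": 0, "tz": 0, "rx": 0, "ry": 0, "rz": 0},
    {"tx": 0.02, "ty": 0, "tz": 0, "rx": 0, "ry": 0, "rz": 0},
    {"tx": 0.03, "ty": 0, "tz": 0, "rx": 0, "ry": 0, "rz": 0},
    {"tx": 0.04, "ty": 0, "tz": 0, "rx": 0, "ry": 0, "rz": 0},
    {"tx": 0.05, "ty": 0, "tz": 0, "rx": 0, "ry": 0, "rz": 0}
  ]
}}

```text
t: 20.05
tool_pos: [0.5091, 0.0337, 0.0352]
ee_rot: [3.142, 0.0, -0.026]
ft_force: [-0.3, -0.6, -4.1]
finger_gap: 0.0437
gripper_force: 40.0
```

Converted, 0.6 cm / 40 = 0.015, 0.4 cm / 40 = 0.01.

{"method": "play_rows", "body": {
  "steps": [
    {"tx": 0.005, "ty": 0, "tz": 0, "rx": 0, "ry": 0, "rz": 0},
    {"tx": 0.01, "ty": 0, "tz": 0, "rx": 0, "ry": 0, "rz": 0},
    {"tx": 0.015, "ty": 0, "tz": 0, "rx": 0, "ry": 0, "rz": 0}
  ]
}}

```text
t: 20.35
tool_pos: [0.5148, 0.0335, 0.0352]
ee_rot: [3.142, 0.0, -0.026]
ft_force: [-0.3, 0.4, -2.8]
finger_gap: 0.0438
gripper_force: 40.0
```

Converted, 0.6 cm / 40 = 0.015, 0.4 cm / 40 = 0.01.

{"method": "play_rows", "body": {
  "steps": [
    {"tx": 0.005, "ty": 0, "tz": 0, "rx": 0, "ry": 0, "rz": 0},
    {"tx": 0.01, "ty": 0, "tz": 0, "rx": 0, "ry": 0, "rz": 0},
    {"tx": 0.015, "ty": 0, "tz": 0, "rx": 0, "ry": 0, "rz": 0}
  ]
}}

```text
t: 20.65
tool_pos: [0.5205, 0.0333, 0.0351]
ee_rot: [3.141, 0.001, -0.026]
ft_force: [-2.7, 0.1, -0.3]
finger_gap: 0.044
gripper_force: 40.0
```

{"method": "play_rows", "body": {
  "steps": [
    {"tx": 0.0038, "ty": 0, "tz": 0, "rx": 0, "ry": 0, "rz": 0},
    {"tx": 0.0075, "ty": 0, "tz": 0, "rx": 0, "ry": 0, "rz": 0},
    {"tx": 0.0113, "ty": 0, "tz": 0, "rx": 0, "ry": 0, "rz": 0}
  ]
}}

```text
t: 20.95
tool_pos: [0.5247, 0.0332, 0.0351]
ee_rot: [3.141, 0.001, -0.026]
ft_force: [-4.3, -0.1, -0.1]
finger_gap: 0.0437
gripper_force: 40.0
```

Converted, 0.4 cm / 40 = 0.01, 0.3 cm / 40 = 0.0075.

{"method": "play_rows", "body": {
  "steps": [
    {"tx": 0.0038, "ty": 0, "tz": 0, "rx": 0, "ry": 0, "rz": 0},
    {"tx": 0.0075, "ty": 0, "tz": 0, "rx": 0, "ry": 0, "rz": 0},
    {"tx": 0.01, "ty": 0, "tz": 0, "rx": 0, "ry": 0, "rz": 0}
  ]
}}

```text
t: 21.25
tool_pos: [0.5291, 0.0331, 0.0351]
ee_rot: [3.141, 0.001, -0.026]
ft_force: [-5.8, 0.5, 0.7]
finger_gap: 0.0435
gripper_force: 40.0
```

Converted, 0.2 cm / 40 = 0.005, 0.1 cm / 40 = 0.0025.

{"method": "play_rows", "body": {
  "steps": [
    {"tx": 0.0025, "ty": 0, "tz": 0, "rx": 0, "ry": 0, "rz": 0},
    {"tx": 0.005, "ty": 0, "tz": 0, "rx": 0, "ry": 0, "rz": 0}
  ]
}}

```text
t: 21.45
tool_pos: [0.5304, 0.0331, 0.0351]
ee_rot: [3.141, 0.002, -0.026]
ft_force: [-6.7, -0.2, 1.1]
finger_gap: 0.0437
gripper_force: 40.0
```

Converted, 0.2 cm / 40 = 0.005, 0.1 cm / 40 = 0.0025.

{"method": "play_rows", "body": {
  "steps": [
    {"tx": 0.0025, "ty": 0, "tz": 0, "rx": 0, "ry": 0, "rz": 0},
    {"tx": 0.005, "ty": 0, "tz": 0, "rx": 0, "ry": 0, "rz": 0},
    {"tx": 0.005, "ty": 0, "tz": 0, "rx": 0, "ry": 0, "rz": 0}
  ]
}}

```text
t: 21.75
tool_pos: [0.5325, 0.033, 0.0351]
ee_rot: [3.141, 0.002, -0.026]
ft_force: [-5.6, 0.5, -0.9]
finger_gap: 0.0438
gripper_force: 40.0
```

Converted, 0.2 cm / 40 = 0.005, 0.1 cm / 40 = 0.0025.

{"method": "play_rows", "body": {
  "steps": [
    {"tx": 0.0025, "ty": 0, "tz": 0, "rx": 0, "ry": 0, "rz": 0},
    {"tx": 0.005, "ty": 0, "tz": 0, "rx": 0, "ry": 0, "rz": 0},
    {"tx": 0.005, "ty": 0, "tz": 0, "rx": 0, "ry": 0, "rz": 0}
  ]
}}

```text
t: 22.05
tool_pos: [0.5344, 0.033, 0.0351]
ee_rot: [3.141, 0.002, -0.026]
ft_force: [-5.6, 0.6, 1.3]
finger_gap: 0.0434
gripper_force: 40.0
```

Converted, 0.1 cm / 40 = 0.0025.

{"method": "play_rows", "body": {
  "steps": [
    {"tx": 0.0025, "ty": 0, "tz": 0, "rx": 0, "ry": 0, "rz": 0},
    {"tx": 0.0025, "ty": 0, "tz": 0, "rx": 0, "ry": 0, "rz": 0}
  ]
}}

```text
t: 22.25
tool_pos: [0.5353, 0.0329, 0.0351]
ee_rot: [3.141, 0.002, -0.026]
ft_force: [-5.3, 0.4, 1.1]
finger_gap: 0.0438
gripper_force: 40.0
```

Converted, 0.1 cm / 40 = 0.0025.

{"method": "play_rows", "body": {
  "steps": [
    {"tx": 0.0025, "ty": 0, "tz": 0, "rx": 0, "ry": 0, "rz": 0},
    {"tx": 0.0025, "ty": 0, "tz": 0, "rx": 0, "ry": 0, "rz": 0}
  ]
}}

```text
t: 22.45
tool_pos: [0.5362, 0.0329, 0.0351]
ee_rot: [3.141, 0.002, -0.026]
ft_force: [-6.5, 0.3, 2.2]
finger_gap: 0.0436
gripper_force: 40.0
```

Converted, 0.1 cm / 40 = 0.0025.

{"method": "play_rows", "body": {
  "steps": [
    {"tx": 0.0025, "ty": 0, "tz": 0, "rx": 0, "ry": 0, "rz": 0},
    {"tx": 0.0025, "ty": 0, "tz": 0, "rx": 0, "ry": 0, "rz": 0}
  ]
}}

```text
t: 22.65
tool_pos: [0.5375, 0.0329, 0.0352]
ee_rot: [3.141, 0.001, -0.026]
ft_force: [-5.5, 0.5, 0.4]
finger_gap: 0.0439
gripper_force: 40.0
```

{"method": "play_rows", "body": {
  "steps": [
    {"tx": 0.0025, "ty": 0, "tz": 0, "rx": 0, "ry": 0, "rz": 0},
    {"tx": 0.0025, "ty": 0, "tz": 0, "rx": 0, "ry": 0, "rz": 0}
  ]
}}

```text
t: 22.85
tool_pos: [0.5386, 0.0329, 0.0352]
ee_rot: [3.141, 0.001, -0.026]
ft_force: [-6.0, 0.2, -0.8]
finger_gap: 0.0438
gripper_force: 40.0
```

Converted, 0.08 cm / 40 = 0.002.

{"method": "play_rows", "body": {
  "steps": [
    {"tx": 0.002, "ty": 0, "tz": 0, "rx": 0, "ry": 0, "rz": 0},
    {"tx": 0.002, "ty": 0, "tz": 0, "rx": 0, "ry": 0, "rz": 0}
  ]
}}

```text
t: 23.05
tool_pos: [0.5393, 0.0329, 0.0351]
ee_rot: [3.141, 0.002, -0.026]
ft_force: [-5.3, 0.6, 0.5]
finger_gap: 0.0438
gripper_force: 40.0
```

Converted, 0.08 cm / 40 = 0.002.

{"method": "play_rows", "body": {
  "steps": [
    {"tx": 0.002, "ty": 0, "tz": 0, "rx": 0, "ry": 0, "rz": 0},
    {"tx": 0.002, "ty": 0, "tz": 0, "rx": 0, "ry": 0, "rz": 0}
  ]
}}

```text
t: 23.25
tool_pos: [0.5399, 0.0328, 0.0351]
ee_rot: [3.141, 0.002, -0.026]
ft_force: [-6.1, 1.0, 0.1]
finger_gap: 0.0438
gripper_force: 40.0
```

Converted, 0.08 cm / 40 = 0.002.

{"method": "play_rows", "body": {
  "steps": [
    {"tx": 0.002, "ty": 0, "tz": 0, "rx": 0, "ry": 0, "rz": 0},
    {"tx": 0.002, "ty": 0, "tz": 0, "rx": 0, "ry": 0, "rz": 0}
  ]
}}

```text
t: 23.45
tool_pos: [0.5402, 0.0329, 0.0351]
ee_rot: [3.141, 0.003, -0.026]
ft_force: [-8.2, 0.5, 3.3]
finger_gap: 0.0441
gripper_force: 40.0
```

Converted, 0.05 cm / 40 = 0.0013.

{"method": "play_rows", "body": {
  "steps": [
    {"tx": 0.0013, "ty": 0, "tz": 0, "rx": 0, "ry": 0, "rz": 0},
    {"tx": 0.0013, "ty": 0, "tz": 0, "rx": 0, "ry": 0, "rz": 0}
  ]
}}

```text
t: 23.65
tool_pos: [0.5402, 0.0328, 0.0351]
ee_rot: [3.141, 0.004, -0.026]
ft_force: [-9.3, -0.2, 4.6]
finger_gap: 0.0435
gripper_force: 40.0
```

Converted, -0.4 cm / 40 = -0.01, -0.3 cm / 40 = -0.0075.

{"method": "play_rows", "body": {
  "steps": [
    {"tx": -0.0038, "ty": 0, "tz": 0, "rx": 0, "ry": 0, "rz": 0},
    {"tx": -0.0075, "ty": 0, "tz": 0, "rx": 0, "ry": 0, "rz": 0},
    {"tx": -0.01, "ty": 0, "tz": 0, "rx": 0, "ry": 0, "rz": 0},
    {"tx": -0.01, "ty": 0, "tz": 0, "rx": 0, "ry": 0, "rz": 0}
  ]
}}

```text
t: 24.05
tool_pos: [0.5377, 0.0329, 0.0351]
ee_rot: [3.141, 0.001, -0.026]
ft_force: [-5.0, 0.9, -0.6]
finger_gap: 0.0434
gripper_force: 40.0
```

Converted, -0.15 cm / 40 = -0.0038, -0.08 cm / 40 = -0.002.

{"method": "play_rows", "body": {
  "steps": [
    {"tx": -0.002, "ty": 0, "tz": 0, "rx": 0, "ry": 0, "rz": 0},
    {"tx": -0.0038, "ty": 0, "tz": 0, "rx": 0, "ry": 0, "rz": 0},
    {"tx": -0.0038, "ty": 0, "tz": 0, "rx": 0, "ry": 0, "rz": 0}
  ]
}}

```text
t: 24.35
tool_pos: [0.537, 0.0329, 0.0352]
ee_rot: [-3.141, -0.001, -0.026]
ft_force: [-2.6, 0.5, -3.0]
finger_gap: 0.0435
gripper_force: 40.0
```

Converted, -0.2 cm / 40 = -0.005, -0.1 cm / 40 = -0.0025.

{"method": "play_rows", "body": {
  "steps": [
    {"tx": -0.0025, "ty": 0, "tz": 0, "rx": 0, "ry": 0, "rz": 0},
    {"tx": -0.005, "ty": 0, "tz": 0, "rx": 0, "ry": 0, "rz": 0},
    {"tx": -0.005, "ty": 0, "tz": 0, "rx": 0, "ry": 0, "rz": 0}
  ]
}}

```text
t: 24.65
tool_pos: [0.5367, 0.033, 0.0358]
ee_rot: [-3.141, -0.004, -0.026]
ft_force: [4.3, 0.1, -5.7]
finger_gap: 0.0434
gripper_force: 40.0
```

The pull-back stops dead at x = 0.537 m and the force flips to +4.3 N, so the catch holds. I'll relax, release, and retreat.

Converted, 0.2 cm / 40 = 0.005, 0.1 cm / 40 = 0.0025.

{"method": "play_rows", "body": {
  "steps": [
    {"tx": 0.0025, "ty": 0, "tz": 0, "rx": 0, "ry": 0, "rz": 0},
    {"tx": 0.005, "ty": 0, "tz": 0, "rx": 0, "ry": 0, "rz": 0},
    {"tx": 0.005, "ty": 0, "tz": 0, "rx": 0, "ry": 0, "rz": 0}
  ],
  "grip_force": 10
}}

```text
t: 24.95
tool_pos: [0.5368, 0.033, 0.0354]
ee_rot: [-3.142, -0.0, -0.026]
ft_force: [2.0, 0.5, -1.6]
finger_gap: 0.044
gripper_force: 10.0
```

Converted, -18 cm / 40 = -0.45, -14 cm / 40 = -0.35.

{"method": "play_rows", "body": {
  "steps": [
    {"tx": 0, "ty": 0, "tz": 0, "rx": 0, "ry": 0, "rz": 0},
    {"tx": 0, "ty": 0, "tz": 0, "rx": 0, "ry": 0, "rz": 0},
    {"tx": 0, "ty": 0, "tz": 0, "rx": 0, "ry": 0, "rz": 0},
    {"tx": 0, "ty": 0, "tz": 0, "rx": 0, "ry": 0, "rz": 0},
    {"tx": 0, "ty": 0, "tz": -0.025, "rx": 0, "ry": 0, "rz": 0},
    {"tx": 0, "ty": 0, "tz": -0.075, "rx": 0, "ry": 0, "rz": 0},
    {"tx": -0.025, "ty": 0, "tz": -0.15, "rx": 0, "ry": 0, "rz": 0},
    {"tx": -0.1, "ty": 0, "tz": -0.25, "rx": 0, "ry": 0, "rz": 0},
    {"tx": -0.175, "ty": 0, "tz": -0.35, "rx": 0, "ry": 0, "rz": 0},
    {"tx": -0.25, "ty": 0, "tz": -0.45, "rx": 0, "ry": 0, "rz": 0},
    {"tx": -0.25, "ty": 0, "tz": -0.45, "rx": 0, "ry": 0, "rz": 0},
    {"tx": -0.25, "ty": 0, "tz": -0.45, "rx": 0, "ry": 0, "rz": 0}
  ],
  "fingers": 1
}}

```text
t: 26.15
tool_pos: [0.4371, 0.0354, 0.217]
ee_rot: [3.141, -0.004, -0.026]
ft_force: [0.0, 0.4, -1.5]
finger_gap: 0.088
gripper_force: 0.0
```

```bash
python3 look.py w7 bench_pin mount catch flat_anvil; python3 - <<'E'
from h import *
c=cam("scene");print("scene catch",[(d["score"],d["uv"]) for d in env.look_for("scene","catch")])
b=np.load("pics/w3.npy",allow_pickle=True).item();a=np.load("pics/w7.npy",allow_pickle=True).item()
# catch pad brightness profile vs. expected position at rest: top view pad corners
x,y,t=.5307,.033,-.028
for n,cm in (("rest before",b),("now",a)):
    for z in (.030,.020):
        p=proj(cm,[x+.104,y-.104*.028,z],True);print(n,z,p)
    m=[d for d in env.trace("wrist","catch")] if n=="now" else None
    if m: 
        v,u=np.where(m[0]["pixels"]);print("now catch mask",u.min(),u.max(),v.min(),v.max())
E
```

```text
bench_pin 0.66 [251.6 101. ] [0.524  0.0363 0.03  ]
mount 0.75 [233.6  90.5] [0.5371 0.0567 0.03  ]
mount 0.17 [252.5  27.5] [0.6132 0.0327 0.03  ]
catch 0.82 [255.2  27.9] [0.6126 0.0296 0.03  ]
flat_anvil 0.94 [389.4   7.7] [ 0.6516 -0.1416  0.03  ]
flat_anvil 0.81 [368.5  93. ] [ 0.5354 -0.1057  0.03  ]
flat_anvil 0.8 [137.1 158.6] [0.4624 0.1807 0.03  ]
26.4 [0.43656194 0.03552954 0.21405904] [-3.14121595e+00  2.50029772e-03 -2.62249837e-02] [ 0.35181677  0.37668988 -0.72494963]
scene catch [(0.52, [227.7, 185.1])]
rest before 0.03 [249.51543544  12.13720715]
rest before 0.02 [249.63112872  14.81481293]
now 0.03 [254.24978862  10.97124483]
now 0.02 [254.23604434  13.67248457]
now catch mask 241 266 1 63
```

```bash
python3 -c "
from workcell import env
print(env.finish_job())"
```

```text
the job is handed in; nothing more can be done
None
```

The job is handed in and ran without faults I could see, but no verdict came back: the anvil stands on the bench about 14 cm from the mount, and the bench pin is in the mount, held by the catch in a gentle pull-back test.

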